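# Load a label roll on the dispenser

## Robot

A 7-joint arm with a two-finger parallel gripper is mounted at the origin on a cart in front of the work surface, level with it; the furniture and walls round the work are solid. World frame = base frame: x ahead of the robot, y to its left, z up, the work surface at z = 0. Lengths are in m, angles in rad, forces in N, time in s.
With the tool pointing down it reaches from about 0.4 to 0.9 m from the base axis. Payload 5.5 kg.
Tool frame: the origin (TCP) lies at the very end of the fingers, on their centre line; the grasp point (between the pads) lies bot.pinch_z behind it (bot.pinch_z is the distance from the TCP to the grasp point, in m); z points along the fingers, y is the direction in which the jaws open and shut (so a half turn about z gives the same grasp; the last joint's range is limited). The gripper opens to 92 mm and grips with 3 to 60 N. Pads are 19 mm wide; open, the fingers measure 130 mm over their backs; the gripper's body (75 mm by 190 mm) begins 47 mm behind the grasp point.
Start: joints at [1.607, 0.501, -0.427, 1.55, 0.221, 1.138, -0.21], TCP at [0.146, -0.633, 0.227] pointing down, gripper open.
Joint ranges: [-2.88, 2.88], [-0.31, 2.03], [-1.54, 1.56], [0.2, 2.42], [-1.41, 4.55], [0.19, 2.02], [-2.57, 2.57]. Speed limits (rad/s): [2.57, 2.57, 3.14, 3.14, 3.14, 3.14, 3.14].

## Interface

Orientations are given as a unit quaternion [x, y, z, w].
In Python, from cell import bot gives the robot as it stands.
- The arm moves only by the tool send_rows, never from a script. Its argument "increments" is a list of rows, each a list of 4 numbers: the shift along the tool's x, y, z in m, then the turn about the tool's z in rad. A call has 1 to 5 rows; each row is the pose to reach, as a shift and turn from the pose commanded when the call began, along the tool's axes at that moment; what a row does not reach only later rows make up. A row lasts 1/12 s, in which the tool goes at most 41.7 mm and 7.16 degrees, less where a joint would pass 70% of its speed; a pose out of reach is approached as far as the arm can. A call with a gripper value outside its range is refused whole. "gripper" is the opening, from 0 (shut) to 1 (fully open), set as the call begins (left out, the last holds). The fingers move at their own pace and stop on an object; "newtons" is the grip in N (left out, the last holds). Time passes only in rows, so rows that repeat a pose let the fingers close. It gives the time, the measured TCP pose, the force and the opening at its end, in the units of the state.
- bot.get_state(): the state, without advancing time (a new reading comes with each control period).
- bot.get_image(name): name is "scene" or "top" or "wrist"; returns (picture, depth): 420x560x3 uint8, red, green, blue; 420x560 float32, m along the optical axis (not along the pixel's ray), 0 where there is no reading.
- bot.camera_model(name): a dict with "fx", "fy", "cx", "cy" (pixels), "view" (4x4, takes a point from world to camera coordinates). Camera axes: x right, y down, z forward; pixel columns grow to the right and rows downward; lengths in m; the calibration is good to about 2 mm. A picture is of the moment at which its call begins: read the wrist's pose just before it. camera_model takes no time and is no camera call; for the wrist camera it gives the pose at the moment of the call.
- bot.job_done(): hands the job in, once; it reports no verdict.
Trained networks look in the newest picture that a camera, given by its name, has taken for a name from the list of things; names that differ only in an ending like _2 or _b are one class to them, and where a whole thing is asked for, a point or a joint stands for the part that bears it (a point fixed in the world has none). Each returns a list of dicts, best first, with "score" (0 to 1); they miss things now and then, are a little off and sometimes report something else, mostly with a low value. They report only what shows in the picture. A call takes as long as a camera call.
- bot.spot_in(target, camera): "position" ([column, row] in pixels, amid what is visible of it).
- bot.pinpoint(target, camera): "position" ([column, row] in pixels: a listed point, or the origin of a listed thing).
The state is a dict: "time": time; "joint_positions": joint angles; "joint_vel": joint speeds; "joint_efforts": joint torques, N m; "position": TCP position; "eef_rot": TCP orientation; "contact_force": force on the tool from outside, world axes, zero at the start; "moment": the same for the moment, N m; "opening": finger opening in m.
Only numpy, scipy, OpenCV 4.12 (cv2) and the standard library are available. Lean on these libraries where they do the work, as an engineer would, in place of code of your own. Each camera call takes 0.05 s, during which the arm holds its last target. There are 200 camera calls.

## Task

The label dispenser is empty and its spindle is drawn back: take the roll of yellow labels from the rack and set it on the two rollers between the dispenser's cheeks, then push the spindle by its blue knob through the roll's core and out through the far cheek until the knob is fully home against its sleeve. Leave the white roll in the rack, and don't knock over or shift the other things.

Things in the scene. Friction and masses are not known exactly. Their poses are not given: they have to be found in the camera images.
- yellow_roll: The roll of yellow labels (yellow labels round its rim, cream paper, yellow turns on the end faces), 100 mm diameter, 50 mm wide, with a card core tube whose hole is 26 mm in diameter; 0.3 kg. It stands on its rim. Origin at its centre; its y axis is the roll's axis (the roll may have turned about it).
- white_roll: The other roll, white labels, same size and origin; stays in the rack. The two rolls stand side by side on the rack, centres 110 mm apart along the rack's y, in either order; 60 mm free between them.
- rack: Fixed rack for spare rolls: two dark end plates (100 x 6 mm, 34 mm high, 236 mm apart along its y) joined by steel rods along y on which the rolls rest, roll centres 63 mm above the worktop. Origin at its middle on the worktop; y runs along the rods.
- dispenser: Fixed grey label dispenser. Origin on the worktop below the middle of the roll's seat; x points away from the tear-off front, y along the spindle. Cheeks 8 mm thick, inner faces at y = -31 and +31 mm, top 93 mm above the worktop, each with a hole (20 mm near, 22 mm far) at x = 0, z = 75 mm. A toothed tear-off edge, 60 mm high, stands in front at x = -102 mm. The base reaches x = -102 to +63 mm.
- cradle (a point): Point on the spindle's line midway between the cheeks, 75 mm above the worktop: the roll's centre comes to lie here, carried by two rubber rollers (12 mm diameter, at x = -30 and +30 mm, along y). The roll has 6 mm of play to either side along y. Axes as dispenser.
- sleeve_mouth (a point): Centre of the outer end face of the dark sleeve (30 mm outside, bore 20 mm) that stands out from the dispenser's cheek at +y; at y = +87 mm, z = 75 mm in the dispenser's frame. The knob's shoulder comes to rest against it.
- far_hole (a point): Centre of the hole on the outer face of the far cheek, y = -39 mm in the dispenser's frame, z = 75 mm. With the knob home the spindle's tip stands 10 mm out of it.
- spindle: Loose metal spindle, 18 mm in diameter and 136 mm long from the knob's shoulder to its tip, the last 10 mm tapering to 9 mm; drawn back in the dispenser's sleeve so that its tip is not yet between the cheeks, it sags about 4 mm at the knob (it rises level as it goes in). Smooth, slides easily; 0.1 kg. Origin on its axis at the knob's shoulder; y points along the shaft to the tip.
- knob_face (a point): Middle of the domed outer face of the spindle's round blue knob (34 mm diameter, 18 mm thick): the place to push, squarely along the dispenser's -y and near the knob's middle. With the knob home it lies at y = +105 mm in the dispenser's frame.
- spindle_tip (a point): Tip of the spindle.
- calculator: Bystander: loose desk calculator 118 x 72 x 18 mm. Origin at the centre of its underside.
- jar: Bystander: loose tablet jar with screw cap, 47 mm diameter, 76 mm high. Origin at the centre of its underside.
- carton: Bystander: loose upright medicine carton with stripes, 47 x 61 x 76 mm. Origin at the centre of its underside.

How it is judged:
By the outcome, as a careful person would: the job done as asked, in the order asked, and still so for the second after the job is handed in, with the robot touching nothing.
It also fails if it takes over 62 s, if anything falls off the work surface, if the arm or the gripper's body presses on something with over 40 N, if the wrist force passes 120 N, or if a joint passes its speed limit or range.

## Working session

There is one attempt and no reset: what is moved stays moved. The work goes in short steps, Python scripts to look and compute and a tool call to move; the robot and the scene stay as the last step left them, time stands still between calls to the robot, and variables do not carry over. Pictures are saved under pics/ and viewed, about 8 in all and at most 12, crops included, and the job is handed in when it is done.

Besides the shell and the picture viewer there is one more tool, called after ">>>" in YAML: its name, and indented under it one key for each argument. send_rows: Moves the arm, as the interface text tells. Its arguments: {"type":"object","properties":{"increments":{"type":"array","items":{"type":"array","items":{"type":"number"}}},"gripper":{"type":"number"},"newtons":{"type":"number"}},"required":["increments"]}

```bash
mkdir -p pics; cat > h.py <<'E'
import numpy as np, cv2
from cell import bot
from scipy.spatial.transform import Rotation as R
def snap(n,f=None):
    m=bot.camera_model(n); p,d=bot.get_image(n)
    if f: cv2.imwrite('pics/'+f,p[:,:,::-1])
    return p,d,m
def unproj(m,u,v,z):
    c=np.stack([(u-m['cx'])/m['fx']*z,(v-m['cy'])/m['fy']*z,z,np.ones_like(z)],-1)
    return (c@np.linalg.inv(np.array(m['view'])).T)[...,:3]
def cloud(m,d):
    v,u=np.mgrid[:d.shape[0],:d.shape[1]]
    return unproj(m,u.astype(float),v.astype(float),d.astype(float))
def onplane(m,u,v,z):
    a=unproj(m,np.float64(u),np.float64(v),np.float64(.5));b=unproj(m,np.float64(u),np.float64(v),np.float64(1.))
    return a+(b-a)*(z-a[2])/(b[2]-a[2])
E
python3 - <<'E'
from h import *
s=bot.get_state();print(s['position'],s['eef_rot'],s['time'],s['opening'],bot.pinch_z)
for n in('top','scene'):
    p,d,m=snap(n,n+'1.png');C=cloud(m,d)
    for t,z in(('yellow_roll',.063),('white_roll',.063),('cradle',.075),('sleeve_mouth',.075),('far_hole',.075),('knob_face',.073),('spindle_tip',.075),('calculator',0),('jar',0),('carton',0),('rack',0),('dispenser',0)):
        r=bot.pinpoint(t,n)[:1]
        for q in r: print(n,t,np.round(q['position']),round(q['score'],2),onplane(m,*q['position'],z).round(3))
E
python3 -c "
import cv2,numpy as np
"
```

```text
[ 0.14594017 -0.63267048  0.22568303] [ 9.93570751e-01  1.13208672e-01 -9.15761946e-05 -9.74828470e-04] 0.0 0.09168992699546184 0.0188
top yellow_roll [404. 243.] 0.82 [ 0.436 -0.283  0.063]
top white_roll [364. 249.] 0.93 [ 0.423 -0.178  0.063]
top cradle [246. 241.] 0.82 [0.451 0.126 0.075]
top sleeve_mouth [216. 230.] 0.87 [0.483 0.202 0.075]
top far_hole [260. 246.] 0.59 [0.438 0.089 0.075]
top knob_face [179. 216.] 0.82 [0.522 0.298 0.073]
top spindle_tip [216. 230.] 0.17 [0.483 0.202 0.075]
top calculator [153. 263.] 0.6 [0.405 0.385 0.   ]
top jar [198. 177.] 0.79 [0.644 0.264 0.   ]
top carton [381. 186.] 0.8 [ 0.601 -0.249  0.   ]
top rack [374. 247.] 0.59 [ 0.431 -0.218  0.   ]
top dispenser [251. 246.] 0.92 [0.444 0.117 0.   ]
scene yellow_roll [372. 183.] 0.67 [ 0.432 -0.292  0.063]
scene white_roll [361. 195.] 0.71 [ 0.416 -0.181  0.063]
scene cradle [291. 225.] 0.71 [0.46  0.106 0.075]
scene sleeve_mouth [255. 240.] 0.79 [0.485 0.212 0.075]
scene far_hole [306. 224.] 0.64 [0.436 0.082 0.075]
scene knob_face [217. 256.] 0.96 [0.509 0.309 0.073]
scene spindle_tip [189. 257.] 0.21 [0.549 0.347 0.075]
scene calculator [234. 326.] 0.9 [0.401 0.39  0.   ]
scene jar [187. 257.] 0.72 [0.649 0.259 0.   ]
scene rack [362. 209.] 0.81 [ 0.431 -0.231  0.   ]
scene dispenser [293. 261.] 0.75 [0.436 0.134 0.   ]
```

View pics/top1.png

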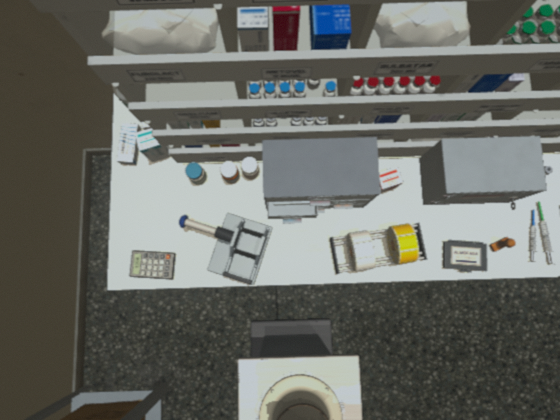

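View pics/scene1.png

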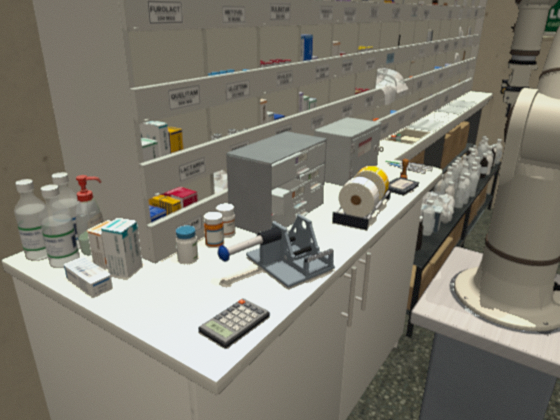

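The top view shows the yellow roll at (404,243), the white roll at (364,249), the dispenser at about (240,245) and the knob at (184,221). The scene view agrees. A cabinet stands behind the work. Next I refine positions from the depth images.

```bash
python3 - <<'E'
from h import *
p,d,m=snap('top');C=cloud(m,d);hsv=cv2.cvtColor(p,cv2.COLOR_RGB2HSV)
print('cam',np.linalg.inv(m['view'])[:3,3].round(2),'px mm',1000*C[243,404,0]-1000*C[244,404,0])
X,Y,Z=C[...,0],C[...,1],C[...,2]
def box(n,M):
    P=C[M];print(n,M.sum(),np.percentile(P,[2,50,98],axis=0).round(3).tolist())
reg=(d>0)
box('yellow top',reg&(abs(X-.435)<.08)&(abs(Y+.29)<.07)&(Z>.1)&(hsv[...,0]>15)&(hsv[...,0]<35)&(hsv[...,1]>120))
box('white top',reg&(abs(X-.42)<.08)&(abs(Y+.17)<.07)&(Z>.1)&(hsv[...,1]<90))
box('cab1',reg&(X>.45)&(X<.8)&(Y>-.35)&(Y<.12)&(Z>.14)&(Z<.5))
box('cab2',reg&(X>.4)&(X<.8)&(Y<-.35)&(Z>.14)&(Z<.5)&(Y>-.8))
box('blue',reg&(abs(X-.53)<.05)&(abs(Y-.3)<.05)&(Z>.03)&(hsv[...,0]>100)&(hsv[...,0]<130)&(hsv[...,1]>100))
# axes
for n,c,cy in(('roll y',(.436,-.285),None),('rolls',None,None)):
    pass
M=reg&(Z>.108)&(Z<.135)&(abs(X-.43)<.06)&(Y<-.1)&(Y>-.36)
q=C[M];a=np.linalg.svd(q[:,:2]-q[:,:2].mean(0))[2][0] if len(q)<3000 else None;print('ridge',len(q),q.mean(0),a)
# cheeks/spindle
M=reg&(Z>.07)&(Z<.12)&(X>.38)&(X<.6)&(Y>.03)&(Y<.34)
for r in C[M][np.argsort(C[M][:,1])][::12]:print(r.round(3),end=' ')
p,d,m=snap('scene')
E
```

```text
cam [0.36 0.04 1.15] px mm 2.1566565253140197
yellow top 401 [[0.403, -0.3, 0.101], [0.434, -0.278, 0.11], [0.468, -0.255, 0.115]]
white top 548 [[0.387, -0.193, 0.101], [0.419, -0.168, 0.109], [0.453, -0.143, 0.115]]
cab1 21496 [[0.542, -0.336, 0.169], [0.685, -0.088, 0.234], [0.741, 0.104, 0.494]]
cab2 12102 [[0.545, -0.608, 0.154], [0.682, -0.466, 0.173], [0.737, -0.357, 0.408]]
blue 39 [[0.497, 0.28, 0.077], [0.509, 0.287, 0.085], [0.52, 0.293, 0.089]]
ridge 647 [ 0.42728087 -0.22163721  0.11151407] [ 0.133109   -0.99110141]
[0.548 0.03  0.092] [0.507 0.031 0.103] [0.508 0.034 0.08 ] [0.525 0.036 0.071] [0.533 0.038 0.071] [0.538 0.041 0.072] [0.546 0.043 0.088] [0.546 0.046 0.088] [0.549 0.048 0.088] [0.509 0.049 0.097] [0.528 0.051 0.071] [0.508 0.054 0.119] [0.541 0.056 0.072] [0.542 0.059 0.071] [0.547 0.061 0.073] [0.552 0.064 0.075] [0.532 0.066 0.113] [0.508 0.067 0.087] [0.468 0.074 0.073] [0.468 0.079 0.075] [0.462 0.083 0.094] [0.449 0.086 0.097] [0.444 0.089 0.096] [0.431 0.091 0.096] [0.432 0.094 0.094] [0.417 0.097 0.094] [0.483 0.142 0.081] [0.494 0.146 0.07 ] [0.47
[... 254 characters left out ...]
 [0.463 0.175 0.084] [0.46  0.178 0.084] [0.478 0.18  0.085] [0.483 0.183 0.083] [0.486 0.186 0.083] [0.465 0.188 0.086] [0.489 0.19  0.085] [0.465 0.193 0.088] [0.468 0.195 0.087] [0.468 0.198 0.087] [0.466 0.201 0.083] [0.479 0.206 0.084] [0.487 0.209 0.081] [0.487 0.214 0.082] [0.493 0.217 0.078] [0.48  0.222 0.079] [0.485 0.226 0.083] [0.481 0.231 0.075] [0.491 0.235 0.079] [0.493 0.239 0.083] [0.488 0.243 0.078] [0.494 0.248 0.077] [0.494 0.253 0.081] [0.497 0.256 0.076] [0.507 0.261 0.078] [0.492 0.265 0.072] [0.495 0.269 0.076] [0.502 0.274 0.078] [0.5   0.277 0.075] [0.521 0.279 0.076] [0.515 0.282 0.085] [0.507 0.285 0.085] [0.504 0.287 0.086] [0.512 0.29  0.086] [0.507 0.293 0.083]
```

>>> send_rows:
  increments:
    - [0.03, -0.023, 0, 0.02]
    - [0.06, -0.046, 0, 0.04]
    - [0.09, -0.07, 0, 0.06]
    - [0.12, -0.093, 0, 0.08]
    - [0.15, -0.117, 0, 0.093]
  gripper: 1

```text
time: 1.82
position: [0.267, -0.4843, 0.2269]
eef_rot: [0.998, 0.066, 0.0, 0.0]
contact_force: [1.4, -0.1, 0.6]
opening: 0.0916
```

>>> send_rows:
  increments:
    - [0.028, -0.027, 0, 0]
    - [0.056, -0.053, 0, 0]
    - [0.084, -0.08, 0, 0]
    - [0.112, -0.106, 0, 0]
    - [0.14, -0.132, 0, 0]

```text
time: 2.23
position: [0.3881, -0.3346, 0.2271]
eef_rot: [0.998, 0.067, 0.0, 0.0]
contact_force: [0.5, -0.7, 0.3]
opening: 0.0914
```

>>> send_rows:
  increments:
    - [0.027, -0.026, 0, 0]
    - [0.054, -0.051, 0, 0]
    - [0.054, -0.051, 0, 0]

```text
time: 2.48
position: [0.4395, -0.2706, 0.2278]
eef_rot: [0.997, 0.072, 0.002, -0.001]
contact_force: [0.8, 0.9, -0.3]
opening: 0.0919
```

```bash
python3 - <<'E'
from h import *
s=bot.get_state();print(s['position'],s['eef_rot'],s['time'])
p,d,m=snap('wrist','w1.png');C=cloud(m,d);hsv=cv2.cvtColor(p,cv2.COLOR_RGB2HSV)
X,Y,Z=C[...,0],C[...,1],C[...,2]
M=(d>0)&(Z>.1)&(Z<.13)&(abs(X-.435)<.08)&(abs(Y+.28)<.06)&(hsv[...,1]>60)
P=C[M];print(M.sum(),np.percentile(P,[1,50,99],axis=0).round(4))
a=np.array([-.133,.991]);b=np.array([.991,.133])
print('along y',np.percentile(P[:,:2]@a,[1,99]),'x',np.percentile(P[:,:2]@b,[1,99]))
# cylinder fit: x-z circle
A=np.c_[2*(P[:,:2]@b),2*P[:,2],np.ones(len(P))];s_=np.linalg.lstsq(A,(P[:,:2]@b)**2+P[:,2]**2,rcond=None)[0];print('circ',s_[:2],np.sqrt(s_[2]+s_[0]**2+s_[1]**2))
yc=np.mean(np.percentile(P[:,:2]@a,[1,99]));print('centre',b*s_[0]+a*yc)
q=bot.pinpoint('yellow_roll','wrist')[:1]
for r in q:print(r,onplane(m,*r['position'],.063))
E
```

```text
[ 0.43946363 -0.2705713   0.22778943] [ 0.99736986  0.07243685  0.00228947 -0.00101079] 2.4833
2815 [[ 0.4026 -0.3003  0.1002]
 [ 0.4386 -0.2754  0.1096]
 [ 0.468  -0.2509  0.1131]]
along y [-0.3543071  -0.30839549] x [0.36245598 0.42678641]
circ [0.39420015 0.06333623] 0.048894889303030244
centre [ 0.43472207 -0.27594051]
{'position': [288.2, 200.4], 'score': 0.7} [ 0.43506666 -0.27798366  0.063     ]
```

View pics/w1.png

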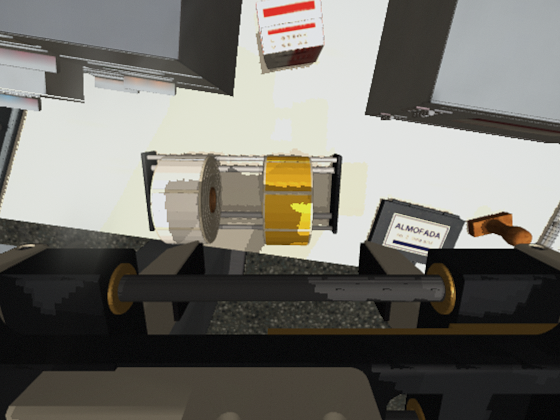

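>>> send_rows:
  increments:
    - [0, -0.001, 0.035, 0]
    - [0, -0.001, 0.07, 0]
    - [0, -0.001, 0.105, 0]
    - [0, -0.001, 0.138, 0]
    - [0, -0.001, 0.138, 0]

```text
time: 3.0
position: [0.4281, -0.2767, 0.0829]
eef_rot: [0.998, 0.066, -0.005, -0.003]
contact_force: [-1.7, -0.1, -0.2]
opening: 0.0918
```

>>> send_rows:
  increments:
    - [0, 0, 0, 0]
    - [0, 0, 0, 0]
    - [0, 0, 0, 0]
    - [0, 0, 0, 0]
    - [0, 0, 0, 0]
  gripper: 0.3
  newtons: 25

```text
time: 3.42
position: [0.4348, -0.2784, 0.0905]
eef_rot: [0.998, 0.067, 0.001, 0.001]
contact_force: [-0.3, -0.2, 0.1]
opening: 0.0634
```

>>> send_rows:
  increments:
    - [0, 0, 0, 0]
    - [0, 0, 0, 0]
    - [0, 0, 0, 0]

```text
time: 3.67
position: [0.4341, -0.2777, 0.0894]
eef_rot: [0.998, 0.067, 0.0, 0.001]
contact_force: [-0.2, 0.2, 5.4]
opening: 0.0499
```

>>> send_rows:
  increments:
    - [0, 0, 0, 0]
    - [0, 0, -0.015, 0]
    - [0, 0, -0.04, 0]
    - [0, 0, -0.07, 0]
    - [0, 0, -0.1, 0]
  gripper: 0.3
  newtons: 35

```text
time: 4.08
position: [0.4327, -0.2764, 0.1887]
eef_rot: [0.998, 0.067, -0.001, -0.001]
contact_force: [-0.8, 0.2, -3.3]
opening: 0.0502
```

>>> send_rows:
  increments:
    - [0, 0, -0.02, 0]
    - [0, 0, -0.036, 0]
    - [0, 0, -0.036, 0]

```text
time: 4.33
position: [0.4354, -0.2782, 0.2277]
eef_rot: [0.998, 0.067, 0.002, 0.002]
contact_force: [0.8, -0.3, -1.8]
opening: 0.0499
```

```bash
python3 - <<'E'
from h import *
s=bot.get_state();print(s['position'],s['eef_rot'],s['time'],s['opening'],s['contact_force'])
p,d,m=snap('top','t2.png');C=cloud(m,d)
p,d,m=snap('wrist','w2.png')
ps=[cv2.imread('pics/t2.png')[100:320],cv2.imread('pics/w2.png')[:,:]]
cv2.imwrite('pics/c2.png',np.vstack(ps)[:600])
E
```

```text
[ 0.4354473  -0.27815203  0.22769713] [0.99775539 0.06691119 0.00194046 0.00182079] 4.3333 0.049936525564850134 [ 0.84882877 -0.27737821 -1.75273418]
```

View pics/c2.png

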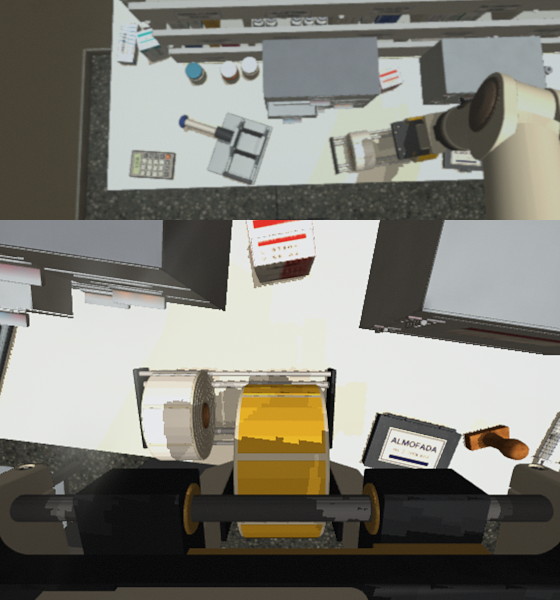

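The yellow roll is gripped and clear of the rack, and the white roll is still in place. Next I move beside the dispenser for a close look.

>>> send_rows:
  increments:
    - [-0.006, -0.036, 0, 0]
    - [-0.012, -0.073, 0, 0]
    - [-0.018, -0.11, 0, 0]
    - [-0.024, -0.147, 0, 0]
    - [-0.03, -0.184, 0, 0]

```text
time: 4.85
position: [0.3772, -0.0972, 0.2228]
eef_rot: [0.998, 0.067, -0.002, -0.001]
contact_force: [1.9, -0.1, -2.6]
opening: 0.0498
```

>>> send_rows:
  increments:
    - [-0.005, -0.036, 0, 0]
    - [-0.01, -0.072, 0, 0]
    - [-0.01, -0.082, 0, 0]
    - [-0.01, -0.082, 0, 0]
    - [-0.01, -0.082, 0, 0]

```text
time: 5.27
position: [0.3579, -0.0193, 0.2239]
eef_rot: [0.998, 0.068, -0.001, 0.0]
contact_force: [0.9, -0.6, -1.7]
opening: 0.0496
```

```bash
python3 - <<'E'
from h import *
s=bot.get_state();print(s['position'],s['eef_rot'],s['time'],s['opening'],s['joint_positions'])
p,d,m=snap('wrist','w3.png');C=cloud(m,d)
np.savez('w3.npz',p=p,d=d,C=C)
for t,z in(('cradle',.075),('sleeve_mouth',.075),('far_hole',.075),('knob_face',.073),('dispenser',0)):
    for q in bot.pinpoint(t,'wrist')[:1]: print(t,np.round(q['position']),round(q['score'],2),onplane(m,*q['position'],z).round(4))
M=(d>0)&(C[...,2]>.087)&(C[...,2]<.099)&(C[...,1]>.06)&(C[...,0]<.51)
n,L,st,_=cv2.connectedComponentsWithStats(M.astype(np.uint8))
for i in range(1,n):
    if st[i,4]<40: continue
    P=C[L==i];c=P.mean(0);U=np.linalg.svd(P[:,:2]-c[:2],full_matrices=False)[2]
    e=(P[:,:2]-c[:2])@U.T;print(st[i],c.round(4),U[0].round(3),np.percentile(e,[2,98],axis=0).round(4).tolist())
E
```

```text
[ 0.35793337 -0.01926387  0.22390859] [ 9.97711918e-01  6.76056357e-02 -6.27810047e-04  1.13487219e-04] 5.2667 0.049555907741366936 [ 0.87723039 -0.05871364 -0.85558097  2.20594282 -0.05309966  0.97606431
 -1.38315388]
cradle [150.  89.] 0.7 [0.4491 0.1247 0.075 ]
sleeve_mouth [62. 44.] 0.95 [0.4775 0.2073 0.075 ]
far_hole [186. 109.] 0.58 [0.4352 0.0882 0.075 ]
[203  21  15   7  50] [0.5082 0.065  0.0935] [ 0.009 -1.   ] [[-0.0048, -0.0004], [0.0046, 0.0004]]
[  53   30   70   65 1758] [0.4682 0.171  0.0903] [-0.32  -0.947] [[-0.0331, -0.0219], [0.0213, 0.0214]]
[166  78  29  52 573] [0.4392 0.0885 0.0924] [-0.942  0.336] [[-0.0226, -0.0045], [0.0236, 0.0036]]
```

View pics/w3.png

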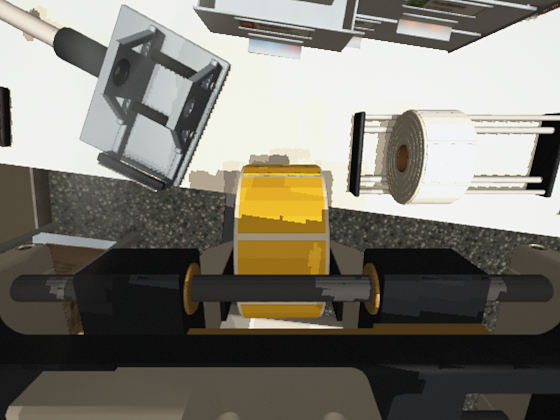

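```bash
python3 - <<'E'
import numpy as np
C=np.load('w3.npz')['C'];P=C.reshape(-1,3);P=P[np.isfinite(P).all(1)]
a=np.radians(-19.6);ex=np.array([np.cos(a),np.sin(a)]);ey=np.array([-ex[1],ex[0]])
o=np.array([.449,.1245]);q=(P[:,:2]-o)
x=q@ex;y=q@ey;z=P[:,2]
M=(z>.089)&(z<.1)&(abs(x)<.035)&(abs(y)<.12)
h,e=np.histogram(y[M],bins=np.arange(-.05,.1,.002))
print([(round(b,3),int(n)) for n,b in zip(h,e) if n>3])
for lo,hi in((-.045,-.025),(.025,.045)):
    k=M&(y>lo)&(y<hi);print(k.sum(),np.percentile(x[k],[1,50,99]).round(4),np.percentile(y[k],[3,50,97]).round(4),np.polyfit(x[k],y[k],1).round(4))
for lo in np.arange(.045,.16,.015):
    k=(z>.055)&(z<.1)&(abs(x)<.03)&(y>lo)&(y<lo+.015)
    if k.sum()>20:print(round(lo,3),k.sum(),np.percentile(x[k],[3,97]).round(4),x[k][z[k]>np.percentile(z[k],85)].mean().round(4),np.percentile(z[k],98).round(4))
E
```

```text
[(np.float64(-0.042), 98), (np.float64(-0.04), 118), (np.float64(-0.038), 110), (np.float64(-0.036), 120), (np.float64(-0.034), 89), (np.float64(0.028), 159), (np.float64(0.03), 135), (np.float64(0.032), 130), (np.float64(0.034), 128), (np.float64(0.036), 94), (np.float64(0.038), 11), (np.float64(0.04), 21), (np.float64(0.042), 23), (np.float64(0.044), 24), (np.float64(0.046), 25), (np.float64(0.048), 26), (np.float64(0.05), 20), (np.float64(0.052), 19), (np.float64(0.054), 28), (np.float64(0.056), 20), (np.float64(0.058), 23), (np.float64(0.06), 22), (np.float64(0.062), 22), (np.float64(0.064), 26), (np.float64(0.066), 18), (np.float64(0.068), 24), (np.float64(0.07), 26), (np.float64(0.072), 30), (np.float64(0.074), 19), (np.float64(0.076), 23), (np.float64(0.078), 26), (np.float64(0.08), 28), (np.float64(0.082), 21), (np.float64(0.084), 8)]
535 [-0.0212  0.0029  0.0256] [-0.0406 -0.037  -0.0327] [ 0.0012 -0.037 ]
715 [-0.0211  0.0026  0.0257] [0.029  0.0329 0.0432] [-0.0034  0.0336]
0.045 565 [-0.011   0.0162] 0.0022 0.0908
0.06 574 [-0.0108  0.0164] 0.0025 0.0908
0.075 382 [-0.011   0.0163] 0.0023 0.0908
0.09 304 [-0.0056  0.0106] 0.0026 0.0829
0.105 340 [-0.0059  0.0107] 0.0023 0.0822
0.12 343 [-0.0058  0.0106] 0.0021 0.0813
0.135 211 [-0.0059  0.0107] 0.0022 0.0806
```

>>> send_rows:
  increments:
    - [0.022, -0.025, 0, 0.1]
    - [0.044, -0.05, 0, 0.2]
    - [0.066, -0.076, 0, 0.3]
    - [0.088, -0.102, 0, 0.4]
    - [0.11, -0.127, 0, 0.476]

```text
time: 5.98
position: [0.4343, 0.0936, 0.2248]
eef_rot: [0.99, -0.14, -0.0, 0.0]
contact_force: [0.4, -1.0, -2.4]
opening: 0.0496
```

>>> send_rows:
  increments:
    - [0, 0, 0.02, 0]
    - [0, 0, 0.04, 0]
    - [0, 0, 0.06, 0]
    - [0, 0, 0.06, 0]
    - [0, 0, 0.06, 0]

```text
time: 6.4
position: [0.4333, 0.0935, 0.1643]
eef_rot: [0.991, -0.137, -0.001, -0.0]
contact_force: [0.0, -0.0, -2.6]
opening: 0.0495
```

```bash
python3 - <<'E'
from h import *
s=bot.get_state();print(s['position'],s['time'],s['opening'],s['joint_positions'])
q=R.from_quat(s['eef_rot']).as_matrix();print(q.round(3))
p,d,m=snap('wrist','w4.png')
p,d,m=snap('top','t4.png')
E
python3 -c "
import cv2,numpy as np
a=cv2.imread('pics/w4.png');b=cv2.imread('pics/t4.png')[180:300,130:320]
cv2.imwrite('pics/c4.png',np.hstack([cv2.resize(a,None,fx=.85,fy=.85)[:357,:],cv2.resize(b,(310,196))[:, :].repeat(1,0) if 0 else cv2.copyMakeBorder(cv2.resize(b,(310,196)),0,161,0,0,0)]))"
```

```text
[0.4333262  0.09354174 0.16430824] 6.4 0.04953974913261752 [ 0.54391183  0.30545777 -0.92875782  2.09457438  0.31366836  0.88704521
 -2.41068241]
[[ 0.962 -0.272 -0.002]
 [-0.272 -0.962  0.001]
 [-0.003 -0.    -1.   ]]
```

View pics/c4.png

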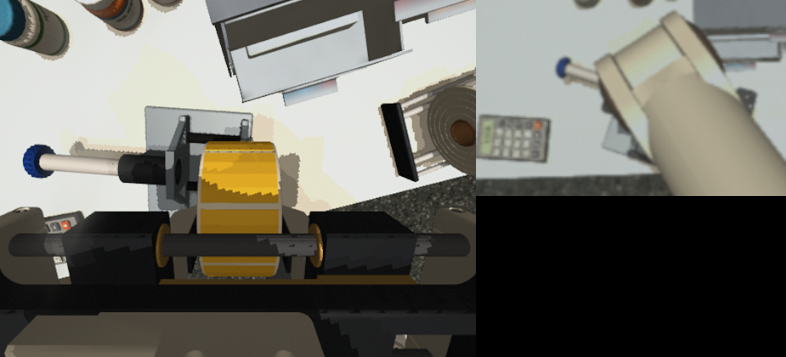

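The roll stopped short of the dispenser because joint 7 is near its limit at -2.41. I'll back off, raise the roll and take the equivalent half turn.

>>> send_rows:
  increments:
    - [0, 0, -0.03, 0]
    - [-0.02, 0, -0.06, 0]
    - [-0.05, 0, -0.06, -0.1]
    - [-0.06, 0, -0.06, -0.22]
    - [-0.06, 0, -0.06, -0.34]

```text
time: 6.92
position: [0.3734, 0.1099, 0.2254]
eef_rot: [0.999, 0.036, -0.0, 0.002]
contact_force: [-0.2, -1.1, -2.9]
opening: 0.0499
```

>>> send_rows:
  increments:
    - [0, 0, 0, -0.12]
    - [0, 0, 0, -0.24]
    - [0, 0, 0, -0.36]
    - [0, 0, 0, -0.48]
    - [0, 0, 0, -0.6]

```text
time: 7.33
position: [0.3758, 0.1096, 0.2254]
eef_rot: [0.944, 0.329, -0.0, 0.0]
contact_force: [0.3, -0.5, -2.0]
opening: 0.0499
```

>>> send_rows:
  increments:
    - [0, 0, 0, -0.12]
    - [0, 0, 0, -0.24]
    - [0, 0, 0, -0.36]
    - [0, 0, 0, -0.48]
    - [0, 0, 0, -0.6]

```text
time: 7.75
position: [0.3758, 0.1096, 0.2254]
eef_rot: [0.805, 0.593, -0.0, 0.0]
contact_force: [-0.2, -0.4, -2.1]
opening: 0.0498
```

>>> send_rows:
  increments:
    - [0, 0, 0, -0.12]
    - [0, 0, 0, -0.24]
    - [0, 0, 0, -0.36]
    - [0, 0, 0, -0.48]
    - [0, 0, 0, -0.6]

```text
time: 8.17
position: [0.3758, 0.1096, 0.2254]
eef_rot: [0.594, 0.805, -0.0, 0.0]
contact_force: [0.8, 0.2, -2.6]
opening: 0.0499
```

>>> send_rows:
  increments:
    - [0, 0, 0, -0.12]
    - [0, 0, 0, -0.24]
    - [0, 0, 0, -0.36]
    - [0, 0, 0, -0.48]
    - [0, 0, 0, -0.6]

```text
time: 8.58
position: [0.3758, 0.1095, 0.2254]
eef_rot: [0.329, 0.944, -0.001, 0.0]
contact_force: [0.4, 0.3, -3.3]
opening: 0.0497
```

```bash
python3 - <<'E'
from h import *
s=bot.get_state();print(s['position'],s['time'],s['opening'],s['joint_positions'])
q=R.from_quat(s['eef_rot']).as_matrix();print(q.round(4),np.degrees(np.arctan2(q[1,1],q[0,1])))
D=np.array([.4506,.1217,0])-s['position'];print(D@q)
E
```

```text
[0.3757568  0.10952483 0.22535226] 8.5833 0.04970118182602364 [ 0.92532921  0.09253098 -1.30750198  2.13426345  0.10847852  0.98632617
  0.45845453]
[[-7.831e-01  6.219e-01  0.000e+00]
 [ 6.219e-01  7.831e-01 -1.200e-03]
 [-7.000e-04 -9.000e-04 -1.000e+00]] 51.54348886672393
[-0.05087169  0.05628504  0.22533851]
```

>>> send_rows:
  increments:
    - [-0.012, 0.014, 0, -0.08]
    - [-0.025, 0.028, 0, -0.16]
    - [-0.038, 0.042, 0, -0.24]
    - [-0.051, 0.0563, 0, -0.329]
    - [-0.051, 0.0563, 0, -0.329]

```text
time: 9.0
position: [0.4545, 0.1218, 0.2255]
eef_rot: [0.172, 0.985, 0.002, 0.001]
contact_force: [0.2, 0.2, -2.2]
opening: 0.0499
```

>>> send_rows:
  increments:
    - [0, 0, 0.02, 0]
    - [0, 0, 0.04, 0]
    - [0, 0, 0.06, 0]
    - [0, 0, 0.06, 0]
    - [0, 0, 0.06, 0]

```text
time: 9.42
position: [0.4497, 0.1216, 0.1649]
eef_rot: [0.173, 0.985, -0.0, -0.001]
contact_force: [-0.1, -0.2, -2.1]
opening: 0.0499
```

```bash
python3 - <<'E'
from h import *
s=bot.get_state();print(s['position'],s['time'],s['opening'],s['joint_positions'])
q=R.from_quat(s['eef_rot']).as_matrix();print(np.degrees(np.arctan2(q[1,1],q[0,1])))
D=np.array([.4506,.1217,0])-s['position'];print(D@q)
p,d,m=snap('wrist','w5.png')
E
```

```text
[0.44973191 0.12155532 0.1649137 ] 9.4167 0.049911281928648646 [ 0.62303131  0.45221124 -1.14128848  2.04068087  0.50262294  0.96708304
  0.44262015]
70.0723042950289
[-0.00114237  0.00065461  0.1649108 ]
```

View pics/w5.png

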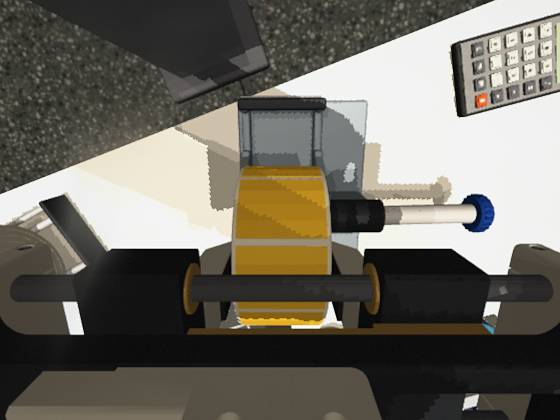

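>>> send_rows:
  increments:
    - [-0.001, 0.001, 0.015, 0]
    - [-0.001, 0.001, 0.03, 0]
    - [-0.001, 0.001, 0.045, 0]
    - [-0.001, 0.001, 0.055, 0]
    - [-0.001, 0.001, 0.058, 0]

```text
time: 9.88
position: [0.452, 0.1223, 0.107]
eef_rot: [0.173, 0.985, -0.0, -0.0]
contact_force: [-0.6, 0.6, -2.6]
opening: 0.0496
```

>>> send_rows:
  increments:
    - [0, 0, 0.002, 0]
    - [0, 0, 0.003, 0]
    - [0, 0, 0.003, 0]

```text
time: 10.13
position: [0.4524, 0.1228, 0.1048]
eef_rot: [0.173, 0.985, 0.0, 0.0]
contact_force: [-0.0, -1.0, -2.5]
opening: 0.0498
```

>>> send_rows:
  increments:
    - [0, 0, 0.001, 0]
    - [0, 0, 0.002, 0]
    - [0, 0, 0.002, 0]

```text
time: 10.38
position: [0.4521, 0.1226, 0.1023]
eef_rot: [0.173, 0.985, -0.0, -0.0]
contact_force: [-1.2, -0.6, -2.3]
opening: 0.0499
```

>>> send_rows:
  increments:
    - [0, 0, 0.001, 0]
    - [0, 0, 0.002, 0]
    - [0, 0, 0.002, 0]

```text
time: 10.63
position: [0.4518, 0.1226, 0.0999]
eef_rot: [0.173, 0.985, -0.0, -0.0]
contact_force: [0.4, 0.1, -1.9]
opening: 0.0497
```

>>> send_rows:
  increments:
    - [0, 0, 0.001, 0]
    - [0, 0, 0.001, 0]
    - [0, 0, 0.001, 0]

```text
time: 10.88
position: [0.4518, 0.1226, 0.099]
eef_rot: [0.173, 0.985, -0.0, -0.0]
contact_force: [-0.1, -0.3, -2.7]
opening: 0.0498
```

```bash
python3 - <<'E'
from h import *
s=bot.get_state();print(s['position'],s['contact_force'])
for n in('scene','wrist'):
    p,d,m=snap(n,n+'6.png')
    if n=='scene': cv2.imwrite('pics/s6c.png',cv2.resize(p[180:300,200:360,::-1],None,fx=5,fy=5,interpolation=cv2.INTER_CUBIC))
    C=cloud(m,d);a=np.radians(-19.6);ex=np.array([np.cos(a),np.sin(a)]);ey=np.array([-ex[1],ex[0]])
    q=C[...,:2]-np.array([.4506,.1217]);hs=cv2.cvtColor(p,cv2.COLOR_RGB2HSV)
    M=(d>0)&(C[...,2]>.06)&(C[...,2]<.15)&(hs[...,0]>15)&(hs[...,0]<35)&(hs[...,1]>120)&(abs(q@ex)<.06)&(abs(q@ey)<.04)
    x=(q@ex)[M];y=(q@ey)[M];z=C[...,2][M];print(n,M.sum(),np.percentile(y,[2,98]),z.max())
    k=np.linalg.lstsq(np.c_[2*x,2*z,np.ones(len(x))],x*x+z*z,rcond=None)[0];print(k[:2],np.sqrt(k[2]+k[0]**2+k[1]**2))
E
```

```text
[0.45181216 0.1226213  0.09902818] [-0.08924719 -0.33311321 -2.6646663 ]
scene 608 [-0.02001554  0.02344249] 0.13685043312384676
[-0.00216198  0.08005826] 0.04886783505085225
wrist 10475 [-0.01980107  0.02350244] 0.13026027576275817
[-0.00129199  0.07821594] 0.05015491059034464
```

View pics/s6c.png

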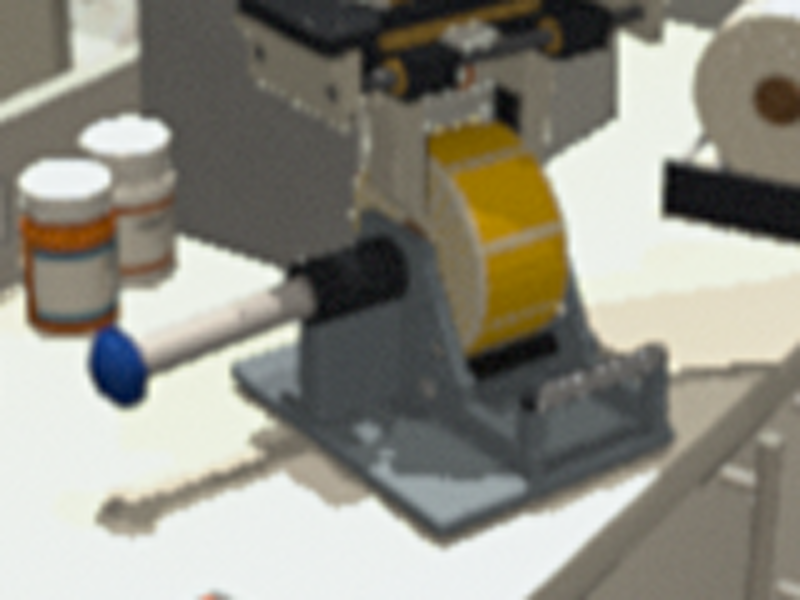

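>>> send_rows:
  increments:
    - [0, -0.001, 0.001, 0]
    - [0, -0.001, 0.002, 0]
    - [0, -0.001, 0.002, 0]

```text
time: 11.23
position: [0.4514, 0.1215, 0.0969]
eef_rot: [0.173, 0.985, -0.0, -0.0]
contact_force: [-0.7, 0.9, -2.8]
opening: 0.0496
```

>>> send_rows:
  increments:
    - [0, 0, 0.0005, 0]
    - [0, 0, 0.001, 0]
    - [0, 0, 0.001, 0]

```text
time: 11.48
position: [0.4515, 0.1217, 0.096]
eef_rot: [0.173, 0.985, -0.0, -0.0]
contact_force: [0.8, 0.6, -2.2]
opening: 0.0496
```

>>> send_rows:
  increments:
    - [0, 0, 0, 0]
    - [0, 0, 0, 0]
    - [0, 0, 0, 0]
    - [0, 0, 0, 0]
    - [0, 0, 0, 0]
  gripper: 0.75

```text
time: 11.9
position: [0.4517, 0.1217, 0.0962]
eef_rot: [0.173, 0.985, -0.0, -0.0]
contact_force: [-0.3, -0.4, 0.2]
opening: 0.0683
```

>>> send_rows:
  increments:
    - [0, 0, -0.02, 0]
    - [0, 0, -0.05, 0]
    - [0, 0, -0.08, 0]
    - [0, 0, -0.11, 0]
    - [0, 0, -0.13, 0]

```text
time: 12.32
position: [0.4522, 0.1225, 0.2286]
eef_rot: [0.172, 0.985, 0.0, 0.001]
contact_force: [0.5, -0.0, -0.1]
opening: 0.0693
```

```bash
python3 - <<'E'
from h import *
s=bot.get_state();print(s['position'],s['time'],s['joint_positions'])
a=np.radians(-19.6);ex=np.array([np.cos(a),np.sin(a)]);ey=np.array([-ex[1],ex[0]])
for n in('scene','wrist','top'):
    p,d,m=snap(n,n+'7.png')
    C=cloud(m,d)
    q=C[...,:2]-np.array([.4506,.1217]);hs=cv2.cvtColor(p,cv2.COLOR_RGB2HSV)
    M=(d>0)&(C[...,2]>.06)&(C[...,2]<.15)&(hs[...,0]>15)&(hs[...,0]<35)&(hs[...,1]>120)&(abs(q@ex)<.06)&(abs(q@ey)<.04)
    if M.sum()>100:
        x=(q@ex)[M];y=(q@ey)[M];z=C[...,2][M]
        k=np.linalg.lstsq(np.c_[2*x,2*z,np.ones(len(x))],x*x+z*z,rcond=None)[0];print(n,M.sum(),np.percentile(y,[2,98]),k[:2],np.sqrt(k[2]+k[0]**2+k[1]**2))
    B=(d>0)&(C[...,2]>.03)&(C[...,2]<.11)&(hs[...,0]>100)&(hs[...,0]<130)&(hs[...,1]>100)&(abs(q@ex)<.05)&(abs(q@ey-.19)<.06)
    if B.sum()>15:print('knob',n,B.sum(),np.percentile((q@ex)[B],[2,98]),np.percentile((q@ey)[B],[2,98]),np.percentile(C[...,2][B],[2,98]))
    for r in bot.pinpoint('knob_face',n)[:1]:
        w=onplane(m,*r['position'],.072)[:2]-np.array([.4506,.1217]);print('kf',n,r,w@ex,w@ey)
cv2.imwrite('pics/s7c.png',cv2.resize(cv2.imread('pics/scene7.png')[180:300,200:360],None,fx=5,fy=5,interpolation=cv2.INTER_CUBIC))
E
```

```text
[0.45224832 0.12247191 0.22855565] 12.3167 [ 0.72366835  0.36522924 -1.23844754  1.97306889  0.39402634  1.07674893
  0.53701898]
scene 593 [-0.02034218  0.02198708] [-0.00146397  0.07572272] 0.04916335562972499
knob scene 115 [-0.01831411  0.00295325] [0.17460247 0.18758401] [0.06226318 0.08654579]
kf scene {'position': [214.7, 255.2], 'score': 0.65} -0.0028423953586564424 0.19728221785340855
wrist 4011 [-0.02072213  0.02259893] [-0.00111116  0.07414087] 0.05001467490757959
knob wrist 429 [-0.0175084   0.01334094] [0.17131662 0.18144667] [0.06234078 0.08596834]
kf wrist {'position': [446.4, 196.3], 'score': 0.59} 0.0024778354139759276 0.18704538176095173
```

View pics/s7c.png

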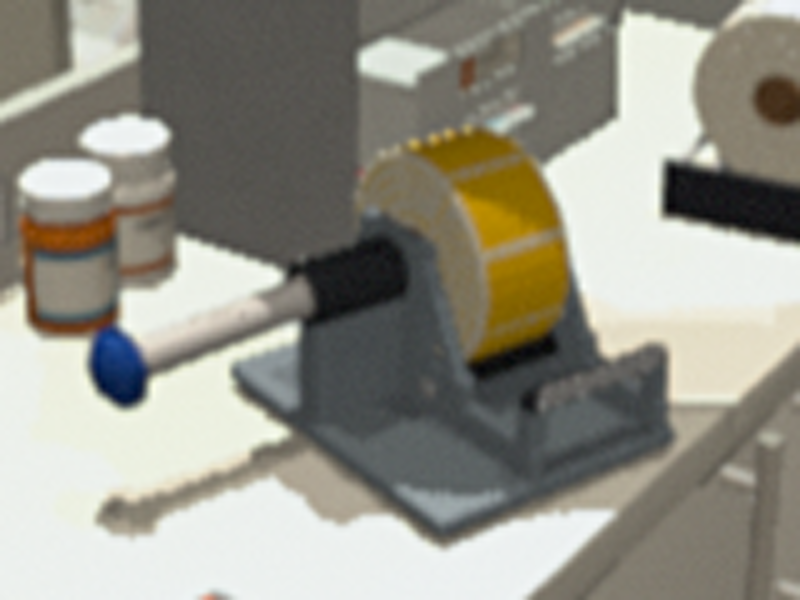

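The roll is seated: its centre is at z ≈ 0.075 and about 1 mm off along y. Next I position the closed fingers behind the knob.

>>> send_rows:
  increments:
    - [0, 0.025, 0, 0.12]
    - [0, 0.05, 0, 0.24]
    - [0, 0.075, 0, 0.36]
    - [0, 0.1, 0, 0.48]
    - [0, 0.125, 0, 0.6]
  gripper: 0

```text
time: 13.03
position: [0.4936, 0.2398, 0.2242]
eef_rot: [0.459, 0.889, -0.001, -0.001]
contact_force: [0.4, -0.3, 0.1]
opening: 0.0401
```

>>> send_rows:
  increments:
    - [0, 0, 0, 0.12]
    - [0, 0, 0, 0.24]
    - [0, 0, 0, 0.36]
    - [0, 0, 0, 0.48]
    - [0, 0, 0, 0.6]

```text
time: 13.45
position: [0.4931, 0.239, 0.2241]
eef_rot: [0.701, 0.714, -0.002, -0.001]
contact_force: [-0.2, -0.0, -0.4]
opening: 0.0069
```

```bash
cat > g.py <<'E'
from h import *
import sys
s=bot.get_state();print(s['position'],s['time'],s['opening'],s['joint_positions'].round(2))
q=R.from_quat(s['eef_rot']).as_matrix();t=np.degrees(np.arctan2(q[1,0],q[0,0]))
a=np.radians(-19.6);ex=np.array([np.cos(a),np.sin(a)]);ey=np.array([-ex[1],ex[0]]);o=np.array([.4506,.1217])
T=o-.001*ex+float(sys.argv[1])*ey
print('turn',np.radians(t-70.4),'shift',(np.r_[T,float(sys.argv[2])]-s['position'])@q,'disp xy',(s['position'][:2]-o)@ex,(s['position'][:2]-o)@ey)
E
python3 g.py .235 .055
```

```text
[0.49307214 0.23900092 0.22413866] 13.45 0.006898026113492574 [ 0.17  0.41 -0.85  1.8   0.34  1.09 -0.78]
turn 0.36054006523644255 shift [0.10393255 0.03796257 0.16888528] disp xy 0.0006624142600569413 0.12475154840868428
```

>>> send_rows:
  increments:
    - [0.026, 0.009, 0, 0.1]
    - [0.052, 0.019, 0, 0.2]
    - [0.078, 0.028, 0, 0.3]
    - [0.104, 0.038, 0, 0.36]
    - [0.104, 0.038, 0, 0.36]

```text
time: 13.87
position: [0.5283, 0.35, 0.2242]
eef_rot: [0.815, 0.58, -0.0, -0.002]
contact_force: [-1.2, 1.5, 0.6]
opening: 0.0005
```

>>> send_rows:
  increments:
    - [0, 0, 0, 0]
    - [0, 0, 0.02, 0]
    - [0, 0, 0.05, 0]
    - [0, 0, 0.08, 0]
    - [0, 0, 0.08, 0]

```text
time: 14.28
position: [0.526, 0.3388, 0.139]
eef_rot: [0.816, 0.579, -0.007, 0.0]
contact_force: [-0.6, -1.7, -0.7]
opening: 0.0004
```

```bash
python3 g.py .235 .055
```

```text
[0.52604979 0.33882332 0.13897689] 14.2833 0.00040331914181045424 [-0.12  0.63 -0.69  1.67  0.45  1.02 -1.3 ]
turn 0.005526511050869652 shift [0.00606569 0.00137159 0.08390777] disp xy -0.0017563257976055818 0.22985239055448173
```

>>> send_rows:
  increments:
    - [0, 0, 0.03, 0]
    - [0, 0, 0.06, 0]
    - [0, 0, 0.088, 0]
    - [0, 0, 0.088, 0]
    - [0, 0, 0.088, 0]

```text
time: 14.7
position: [0.5288, 0.3426, 0.0575]
eef_rot: [0.816, 0.579, -0.002, -0.0]
contact_force: [0.1, 0.2, 0.8]
opening: 0.0005
```

```bash
python3 g.py .235 .055; python3 - <<'E'
from h import *
p,d,m=snap('scene','s8.png')
cv2.imwrite('pics/s8c.png',cv2.resize(p[160:310,170:370,::-1],None,fx=4,fy=4,interpolation=cv2.INTER_CUBIC))
E
```

```text
[0.52878045 0.34261303 0.0575193 ] 14.7 0.00048203260636103253 [-0.17  0.73 -0.63  1.71  0.53  0.89 -1.36]
turn 0.005430030116804458 shift [ 0.00067247 -0.00053492  0.00251851] disp xy -0.00045514660501334847 0.23433851859828142
```

View pics/s8c.png

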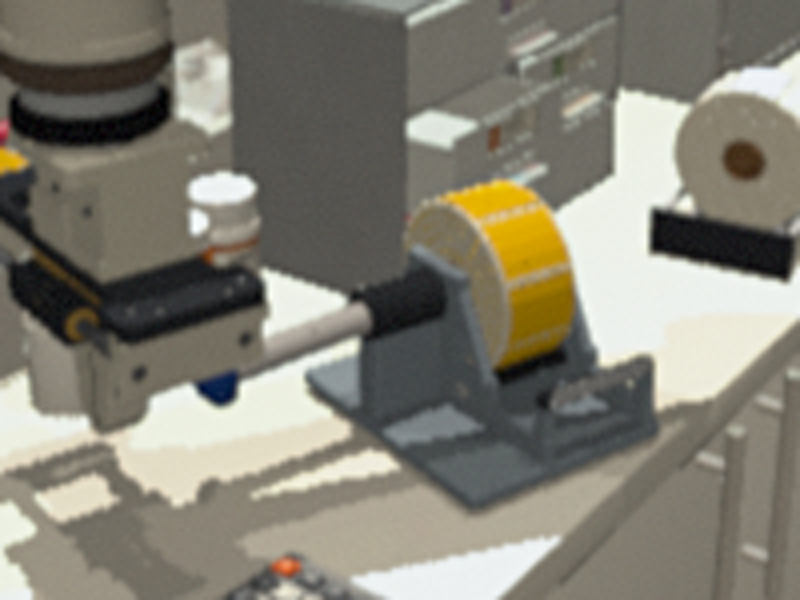

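>>> send_rows:
  increments:
    - [-0.01, 0, 0, 0]
    - [-0.02, 0, 0, 0]
    - [-0.03, 0, 0, 0]
    - [-0.036, 0, 0, 0]
    - [-0.042, 0, 0, 0]

```text
time: 15.17
position: [0.5165, 0.3042, 0.0593]
eef_rot: [0.816, 0.578, 0.001, -0.0]
contact_force: [0.9, 3.8, 1.3]
opening: 0.0001
```

>>> send_rows:
  increments:
    - [-0.005, 0, 0, 0]
    - [-0.01, 0, 0, 0]
    - [-0.015, 0, 0, 0]
    - [-0.02, 0, 0, 0]
    - [-0.025, 0, 0, 0]

```text
time: 15.58
position: [0.507, 0.28, 0.0578]
eef_rot: [0.816, 0.579, -0.001, -0.0]
contact_force: [0.6, 1.4, -0.4]
opening: 0.0002
```

```bash
python3 g.py .1145 .055; python3 - <<'E'
from h import *
p,d,m=snap('scene','s9.png')
cv2.imwrite('pics/s9c.png',cv2.resize(p[160:310,170:370,::-1],None,fx=4,fy=4,interpolation=cv2.INTER_CUBIC))
E
```

```text
[0.50704191 0.28002417 0.05775068] 15.5833 0.00024480839765234053 [-0.06  0.66 -0.64  1.84  0.52  0.82 -1.31]
turn 0.005595470555315017 shift [-0.05357407 -0.00135856  0.0028124 ] disp xy 6.143150204946518e-05 0.1680839874641006
```

View pics/s9c.png

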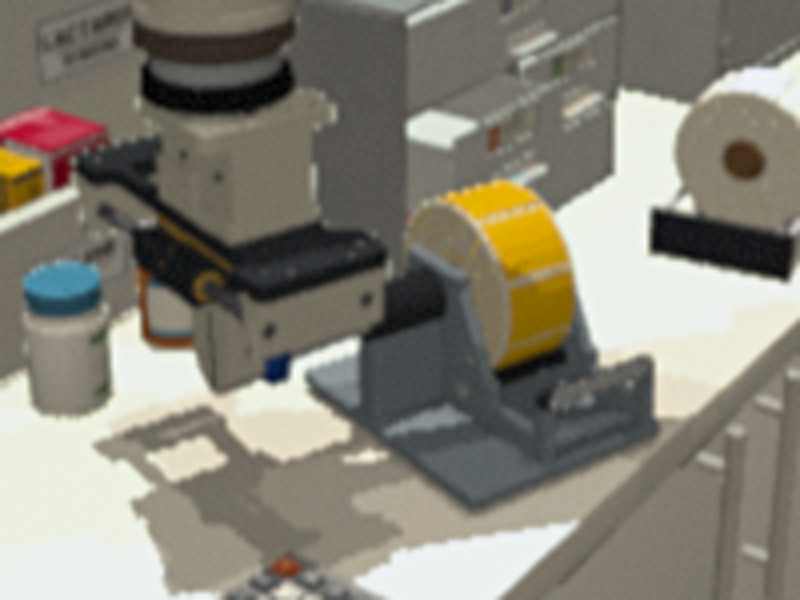

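>>> send_rows:
  increments:
    - [-0.005, 0, 0, 0]
    - [-0.01, 0, 0, 0]
    - [-0.015, 0, 0, 0]
    - [-0.02, 0, 0, 0]
    - [-0.025, 0, 0, 0]

```text
time: 16.05
position: [0.499, 0.2566, 0.058]
eef_rot: [0.816, 0.579, -0.0, -0.0]
contact_force: [0.7, -0.1, -0.2]
opening: 0.0003
```

>>> send_rows:
  increments:
    - [-0.005, 0, 0, 0]
    - [-0.01, 0, 0, 0]
    - [-0.015, 0, 0, 0]
    - [-0.019, 0, 0, 0]
    - [-0.022, 0, 0, 0]

```text
time: 16.47
position: [0.4918, 0.2358, 0.0581]
eef_rot: [0.816, 0.579, -0.0, -0.0]
contact_force: [-0.1, 0.2, 0.5]
opening: 0.0005
```

```bash
python3 g.py .1145 .055; python3 - <<'E'
from h import *
print(bot.get_state()['contact_force'])
E
```

```text
[0.49181807 0.23580008 0.05805523] 16.4667 0.0004830164958099647 [ 0.01  0.61 -0.65  1.93  0.52  0.78 -1.27]
turn 0.005348144711040146 shift [-0.00680559 -0.00158967  0.00305933] disp xy 0.0005547376107310972 0.12131549794488226
[-0.07507679  0.24271767  0.45054382]
```

>>> send_rows:
  increments:
    - [-0.002, 0, 0, 0]
    - [-0.004, 0, 0, 0]
    - [-0.006, 0, 0, 0]
    - [-0.006, 0, 0, 0]

```text
time: 16.8
position: [0.49, 0.2307, 0.0581]
eef_rot: [0.816, 0.579, -0.0, -0.0]
contact_force: [-0.3, -0.0, 0.1]
opening: 0.0002
```

>>> send_rows:
  increments:
    - [-0.001, 0, 0, 0]
    - [-0.002, 0, 0, 0]
    - [-0.002, 0, 0, 0]

```text
time: 17.05
position: [0.4899, 0.2305, 0.0584]
eef_rot: [0.815, 0.579, 0.001, -0.001]
contact_force: [1.5, 4.7, -1.9]
opening: 0.0002
```

>>> send_rows:
  increments:
    - [-0.001, 0, 0, 0]
    - [-0.003, 0, 0, 0]
    - [-0.003, 0, 0, 0]

```text
time: 17.3
position: [0.4899, 0.2304, 0.059]
eef_rot: [0.815, 0.58, 0.003, -0.002]
contact_force: [5.0, 10.0, -4.6]
opening: 0.0005
```

>>> send_rows:
  increments:
    - [0.005, 0, 0, 0]
    - [0.015, 0, 0, 0]
    - [0.03, 0, 0, 0]
    - [0.05, 0, 0, 0]
    - [0.06, 0, 0, 0]

```text
time: 17.72
position: [0.5085, 0.2845, 0.0581]
eef_rot: [0.815, 0.579, -0.0, -0.0]
contact_force: [0.5, 0.6, -0.3]
opening: 0.0005
```

>>> send_rows:
  increments:
    - [0.01, 0, -0.03, 0]
    - [0.02, 0, -0.06, 0]
    - [0.03, 0, -0.09, 0]
    - [0.04, 0, -0.12, 0]
    - [0.05, 0, -0.15, 0]

```text
time: 18.13
position: [0.5243, 0.3298, 0.2092]
eef_rot: [0.815, 0.579, -0.001, 0.0]
contact_force: [0.1, 0.1, 0.2]
opening: 0.0007
```

```bash
python3 - <<'E'
from h import *
a=np.radians(-19.6);ex=np.array([np.cos(a),np.sin(a)]);ey=np.array([-ex[1],ex[0]]);o=np.array([.4506,.1217])
ims=[]
for n in('scene','top'):
    p,d,m=snap(n);C=cloud(m,d);q=C[...,:2]-o;hs=cv2.cvtColor(p,cv2.COLOR_RGB2HSV);z=C[...,2]
    B=(d>0)&(z>.03)&(z<.11)&(hs[...,0]>100)&(hs[...,0]<130)&(hs[...,1]>100)&(abs(q@ex)<.05)&(abs(q@ey-.13)<.09)
    if B.sum()>10:print('knob',n,B.sum(),np.percentile((q@ex)[B],[2,98]),np.percentile((q@ey)[B],[2,98]),np.percentile(z[B],[2,98]))
    for t,zz in(('knob_face',.075),('spindle_tip',.075),('yellow_roll',.075),('white_roll',.063),('calculator',0),('jar',0),('carton',0)):
        for r in bot.pinpoint(t,n)[:1]:
            w=onplane(m,*r['position'],zz);print(n,t,np.round(r['position']),round(r['score'],2),w.round(3),'disp',((w[:2]-o)@ex).round(3),((w[:2]-o)@ey).round(3))
    c=p[160:310,170:370,::-1] if n=='scene' else p[150:300,120:320,::-1]
    ims.append(cv2.resize(c,(400*1,300),interpolation=cv2.INTER_CUBIC) if n=='top' else cv2.resize(c,(400,300),interpolation=cv2.INTER_CUBIC))
cv2.imwrite('pics/fin.png',cv2.resize(np.hstack(ims),(800,300)))
E
```

```text
knob scene 130 [-0.01784223  0.00317031] [0.08535164 0.1042665 ] [0.06364958 0.09120404]
scene knob_face [254. 238.] 0.47 [0.491 0.207 0.075] disp 0.01 0.093
scene yellow_roll [292. 230.] 0.73 [0.445 0.126 0.075] disp -0.007 0.003
scene white_roll [358. 194.] 0.73 [ 0.426 -0.183  0.063] disp 0.079 -0.295
scene calculator [238. 322.] 0.91 [0.399 0.378 0.   ] disp -0.134 0.224
scene jar [185. 256.] 0.73 [0.654 0.258 0.   ] disp 0.146 0.197
knob top 13 [0.00197925 0.01099811] [0.08813141 0.09623239] [0.0862055  0.09684617]
top knob_face [208. 230.] 0.61 [0.483 0.222 0.075] disp -0.003 0.105
top spindle_tip [268. 246.] 0.64 [0.438 0.069 0.075] disp 0.006 -0.054
top yellow_roll [248. 242.] 0.66 [0.449 0.122 0.075] disp -0.001 -0.001
top white_roll [361. 250.] 0.85 [ 0.421 -0.171  0.063] disp 0.07 -0.285
top calculator [153. 262.] 0.39 [0.407 0.384 0.   ] disp -0.129 0.233
top jar [199. 174.] 0.61 [0.651 0.259 0.   ] disp 0.143 0.197
top carton [384. 185.] 0.88 [ 0.603 -0.259  0.   ] disp 0.272 -0.308
```

View pics/fin.png

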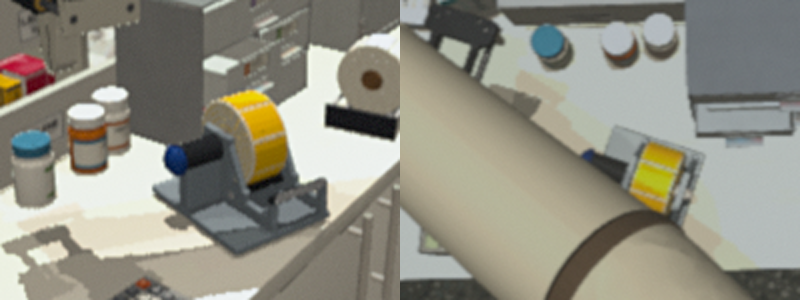

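The knob sits against its sleeve: the face is at y ≈ 0.105 and the tip shows beyond the far cheek. The bystanders' pinpointed positions agree with the start within about 1 cm.

```bash
python3 -c "
from cell import bot
print(bot.get_state()['contact_force']);print(bot.job_done())"
```

```text
[ 0.51202248 -0.26832793 -0.03183326]
the job is handed in; nothing more can be done
None
```

The yellow roll is on the dispenser's rollers and the spindle is pushed through it until the knob stopped against its sleeve. I handed the job in at about 19 s, with the arm clear of everything.

- **Roll:** it was lifted from the rack and set between the cheeks. After release its centre measured at z ≈ 0.075 m and about 1 mm off the middle along the spindle's line.
- **Spindle:** I pushed the knob squarely with the closed fingers until it stopped hard at about 11 N.
- **Last checks:** the knob's face measured at y ≈ 104–105 mm (105 expected when home). The tip showed beyond the far cheek at about -54 mm (-49 expected), which is within the camera's error. The scene camera's own estimate of the knob face was off at 93 mm with a low score (0.47). Its depth points and the top camera both put it home.
- **Other things:** the white roll, jar, calculator and carton showed at their starting places, give or take about 1 cm of measuring scatter.
- **Problem on the way:** the first approach stopped short of the dispenser because joint 7 was near its limit. I backed off and used the equivalent half-turned grasp, touching nothing.

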